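Seat the stout sample tube in the wide well of a wooden block

TASK

Of the three stoppered amber-glass tubes on the lab bench, take the one that is both thick and tall and stand it in the wide well of the wooden block, upright and right down on the floor of the well. Do not drop it in: keep hold of it until its foot is nearly at the bottom of the well, then let go and draw clear. Leave the other two tubes standing where they are.

Things in the scene. Friction and masses are not known exactly. Their poses are not given: they have to be found in the camera images.
- stout_tube_center (a point): Centre (half-way up, on the axis) of the tube to seat: round amber glass, flat foot, dark rubber stopper, standing loose on the bench, 34 mm in diameter, 120 mm tall with its stopper, about 0.12 kg. The straight glass wall runs from the foot to 94 mm above it; the stopper is the top 20 mm. z points from foot to stopper.
- well (a point): Centre of the wide well's mouth, level with the flat top of a plain wooden block (100 x 190 x 50 mm high, fixed, any yaw), z up. The well is a round, sharp-edged blind hole, 54 mm wide, 35 mm deep, floor flat; the seated tube's centre is 25 mm above this point. The block's long side is this y axis; it runs on towards -y, where two empty 16 mm wells lie 65 and 110 mm off.
- slim_tube_center (a point): Centre of a bystander to be left alone: a tube of the same make and height (120 mm) but only 20 mm in diameter, standing loose on the bench, at least 80 mm from the other tubes between axes.
- short_tube_center (a point): Centre of a bystander to be left alone: a tube of the same make and diameter (34 mm) but only 60 mm tall, standing loose, at least 80 mm from the other tubes between axes. The tubes stand roughly in a row along y. A heavy white mortar bowl, 60 mm high, stands farther out, beyond tubes and block.

How it is judged:
By the outcome, as a careful person would: the job done as asked, in the order asked, and still so for the second after the job is handed in, with the robot touching nothing.
It also fails if it takes over 40 s, if anything falls off the work surface, if the arm or the gripper's body presses on something with over 40 N, if the wrist force passes 120 N, or if a joint passes its speed limit or range.

ROBOT

A 6-joint arm with a two-finger parallel gripper is mounted at the origin on the work surface. World frame = base frame: x ahead of the robot, y to its left, z up, the work surface at z = 0. Lengths are in mm, angles in degrees, forces in N, time in s.
With the tool pointing down it reaches from about 300 to 850 mm from the base axis. Payload 4.2 kg.
Tool frame: the origin (TCP) lies midway between the tips of the shut fingers; the grasp point (between the pads) lies 19 mm behind it; x points along the fingers, y is the direction in which the jaws open and shut, and the axes are right-handed (so a half turn about x gives the same grasp; the last joint's range is limited). The gripper opens to 91 mm and grips with 3 to 60 N. Pads are 32 mm wide; open, the fingers measure 118 mm over their backs; the gripper's body (76 mm by 178 mm) begins 60 mm behind the grasp point.
Start: joints at [63.885, 18.312, 89.639, -0, 72.044, -1.146], TCP at [242.732, 521.272, 213.976] pointing down, gripper open.
Joint ranges: [-177.97, 177.97], [-48.28, 115.42], [12.27, 149.76], [-77.06, 257.06], [2.81, 150.46], [-146.56, 146.56]. Speed limits (degrees/s): [147.25, 147.25, 180, 180, 180, 180].

INTERFACE

Orientations are given as [roll, pitch, yaw] about the fixed x, y, z axes, in that order (R = Rz(yaw) Ry(pitch) Rx(roll)).
In Python, from workcell import env gives the robot as it stands.
- The arm moves only by the shell command python3 -m handwheel 'ROWS' [FORCE]. ROWS is text: rows parted by semicolons, each of 7 numbers parted by spaces: the turn, a rotation vector about the tool's x, y, z in degrees, then the shift along the tool's x, y, z in m, then the finger opening in m, from 0 to 0.0912. In form: rx ry rz x y z grip; .... A call has 1 to 12 rows; each row is the pose to reach, as a shift and turn from the pose commanded when the call began, along the tool's axes at that moment; what a row does not reach only later rows make up. A row lasts 1/12 s, in which the tool goes at most 41.7 mm and 7.16 degrees, less where a joint would pass 70% of its speed; a pose out of reach is approached as far as the arm can. A call with a gripper value outside its range is refused whole. The fingers move at their own pace and stop on an object; FORCE is the grip in N (left out, the last holds). Time passes only in rows, so rows that repeat a pose let the fingers close. It gives the time, the measured TCP pose, the force and the opening at its end, in the units of the state.
- env.state(): the state, without advancing time (a new reading comes with each control period).
- env.grab_frame(name): name is "scene" or "top" or "wrist"; returns the picture (420x560x3 uint8, red, green, blue); there is no depth.
- env.get_calibration(name): a dict with "mtx" (3x3 intrinsics, pixels), "T" (4x4, takes a point from camera to world coordinates); the wrist camera has in their place "hand_eye" (4x4, takes a point from camera to tool coordinates, whose origin is the TCP and whose axes are the tool frame's). Camera axes: x right, y up, looking along -z (the intrinsics and any distortion apply to the point x, -y, -z); pixel columns grow to the right and rows downward; lengths in mm; the calibration is good to about 2 mm. The wrist camera is an equidistant fisheye: a pixel r from the principal point sees the ray r / f radians off the axis. A picture is of the moment at which its call begins: read the wrist's pose just before it. get_calibration takes no time and is no camera call.
- env.job_done(): hands the job in, once; it reports no verdict.
The state is a dict: "time_s": time; "qpos": joint angles; "qvel": joint speeds; "effort": joint torques, N m; "ee_pos": TCP position; "ee_rot": TCP orientation; "force": force on the tool from outside, world axes, zero at the start; "torque": the same for the moment, N m; "gripper_width": finger opening in mm.
Only numpy, scipy, OpenCV 4.12 (cv2) and the standard library are available. Lean on these libraries where they do the work, as an engineer would, in place of code of your own. Each camera call takes 0.05 s, during which the arm holds its last target. There are 200 camera calls.

## Working session

There is one attempt and no reset: what is moved stays moved. The work goes in short steps, Python scripts to look and compute and a shell command to move; the robot and the scene stay as the last step left them, time stands still between calls to the robot, and variables do not carry over. Pictures are saved under pics/ and viewed, on a budget of 10 in all, crops included, one or two more only if the job needs it, and the job is handed in when it is done.

```bash
mkdir -p pics
python3 - <<'E'
from workcell import env
import cv2,numpy as np
np.set_printoptions(precision=4,suppress=True)
for n in("scene","top","wrist"):
    print(n,{k:np.array(v) if not isinstance(v,str) else v for k,v in env.get_calibration(n).items()})
s=env.state();print(s['ee_pos'],s['ee_rot'],s['time_s'])
for n in("scene","top"):
    cv2.imwrite(f'pics/{n}.png',env.grab_frame(n)[:,:,::-1])
E
```

```text
scene {'mtx': array([[381.4932,   0.    , 281.3647],
       [  0.    , 381.4932, 217.0173],
       [  0.    ,   0.    ,   1.    ]]), 'T': array([[   0.6364,   -0.6715,    0.3795,  811.6285],
       [   0.7713,    0.5491,   -0.3219, -260.7064],
       [   0.0078,    0.4975,    0.8674,  693.9103],
       [   0.    ,    0.    ,    0.    ,    1.    ]])}
top {'mtx': array([[423.9861,   0.    , 285.848 ],
       [  0.    , 423.9861, 211.7907],
       [  0.    ,   0.    ,   1.    ]]), 'T': array([[  0.0155,   0.9908,  -0.1341, 434.3098],
       [ -0.9996,   0.0188,   0.0232,  -2.7528],
       [  0.0255,   0.1337,   0.9907, 816.0898],
       [  0.    ,   0.    ,   0.    ,   1.    ]])}
wrist {'mtx': array([[325.1923,   0.    , 276.3596],
       [  0.    , 325.1923, 212.6503],
       [  0.    ,   0.    ,   1.    ]]), 'hand_eye': array([[  -0.0003,    0.257 ,   -0.9664, -170.905 ],
       [   1.    ,    0.0004,   -0.0002,    0.1554],
       [   0.0003,   -0.9664,   -0.257 ,  -72.6424],
       [   0.    ,    0.    ,    0.    ,    1.    ]])}
[242.5147 520.7928 213.1217] [ -91.3148   89.8989 -116.2861] 0.0
```

View pics/top.png

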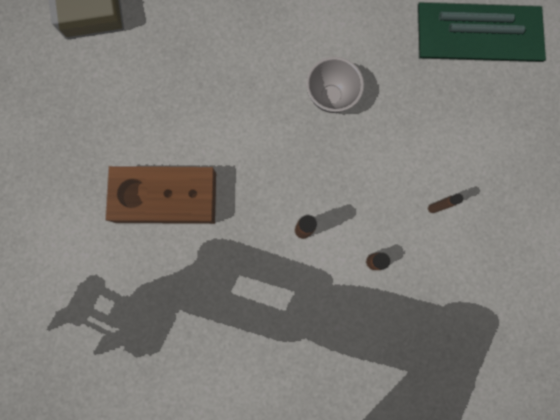

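View pics/scene.png

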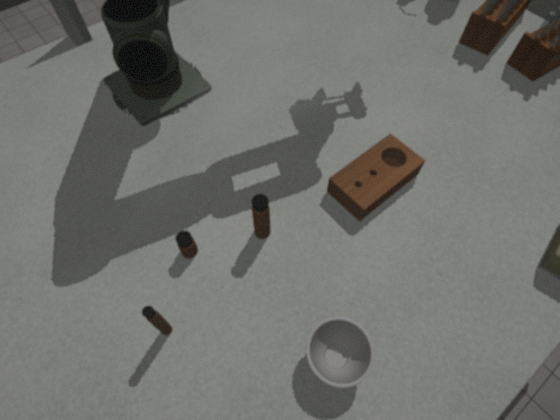

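The top view shows the thick, tall tube's stopper at about (307,225), the short tube at (379,261), the slim one at (456,200) and the wide well at (131,193). The scene view shows the tall tube's stopper at (261,202) and the well at (395,157). I'll enlarge both for better readings.

```bash
cat > h.py <<'E'
from workcell import env
import numpy as np,cv2
from scipy.spatial.transform import Rotation as Ro
def px(n,uv,z):
    c=env.get_calibration(n);K=np.array(c['mtx']);T=np.array(c['T'])
    d=np.linalg.inv(K)@[uv[0],uv[1],1];d=T[:3,:3]@(d*[1,-1,-1]);o=T[:3,3]
    return o+d*(z-o[2])/d[2]
E
python3 - <<'E'
import cv2,numpy as np
t=cv2.imread('pics/top.png');s=cv2.imread('pics/scene.png')
def c(im,x,y,w,h): return cv2.convertScaleAbs(cv2.resize(im[y:y+h,x:x+w],(w*5,h*5),interpolation=cv2.INTER_CUBIC),alpha=1.5)
a=np.hstack([c(t,105,160,56,60),c(t,285,200,50,60)])
b=np.hstack([c(s,375,135,56,55),c(s,240,190,50,55)])
cv2.imwrite('pics/c.png',np.vstack([a,b]))
E
```

```text
(no output)
```

View pics/c.png

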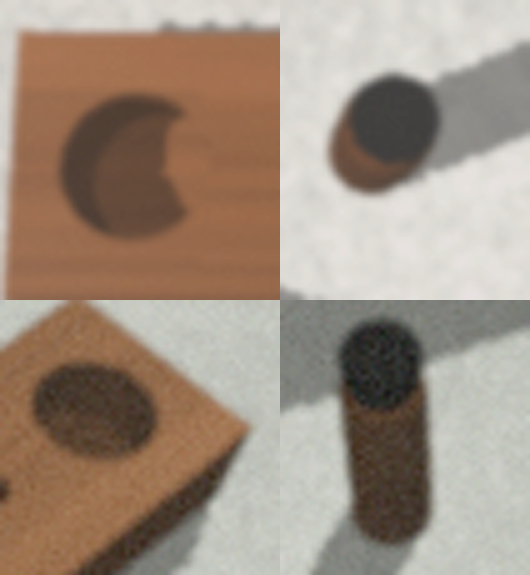

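The crops put the well mouth's centre at (131.6,192.9) in top and (393.6,156.7) in scene. The stopper's top centre is at (307.6,223.2) in top and (259.8,199.2) in scene.

Run:
```python
from h import *
np.set_printoptions(precision=1,suppress=True)
for n,w,t in(("top",(131.6,192.9),(307.6,223.2)),("scene",(393.6,156.7),(259.8,199.2))):
    print(n,'well',px(n,w,50),'tube',px(n,t,120))
print('short',px("top",(380,260),60),'slim',px("top",(456,200),120),'bowl',px("top",(337,85),60))
print('blk',px("top",(106,220),50),px("top",(109,167),50),px("top",(214,221),50),px("top",(214,168),50))
s=env.state();R=Ro.from_euler('xyz',s['ee_rot'],degrees=True).as_matrix();print(R,s['ee_pos'])
```

```text
top well [567.4 260.2  50. ] tube [510.2 -55.3 120. ]
scene well [567.3 259.7  50. ] tube [508.  -54.2 120. ]
short [ 453.2 -189.7   60. ] slim [ 554.  -304.8  120. ] bowl [ 779.3 -113.    60. ]
blk [517.  302.7  50. ] [614.6 304.3  50. ] [518.8 109.1  50. ] [616.9 112.9  50. ]
[[-0.   0.4  0.9]
 [-0.   0.9 -0.4]
 [-1.  -0.  -0. ]] [242.5 520.9 213.2]
```

```bash
cat >> h.py <<'E'
def shift(target):
    s=env.state();R=Ro.from_euler('xyz',s['ee_rot'],degrees=True).as_matrix();p=np.array(s['ee_pos'])
    print('t',s['time_s'],'pos',p.round(1),'yaw of y',np.degrees(np.arctan2(R[1,1],R[0,1])).round(2),'tilt',R[:2,0].round(4),'shift m',(R.T@(np.array(target)-p)/1000).round(4),'F',np.round(s['force'],1),'w',s['gripper_width'])
E
python3 -c "
from h import *
shift([509,-55,190])"
```

```text
t 0.1 pos [242.5 520.9 213.2] yaw of y 65.03 tilt [-0.0007 -0.0014] shift m [ 0.0238 -0.4095  0.4847] F [ 0.4 -0.8  0.3] w 90.91954095061094
```

```bash
python3 -m handwheel '0 0 0 0.002 -0.016 0.019 0.091; 0 0 0 0.004 -0.041 0.048 0.091; 0 0 0 0.006 -0.067 0.080 0.091; 0 0 0 0.008 -0.093 0.111 0.091; 0 0 0 0.010 -0.119 0.142 0.091; 0 0 0 0.012 -0.145 0.173 0.091; 0 0 0 0.014 -0.171 0.204 0.091; 0 0 0 0.016 -0.197 0.235 0.091; 0 0 0 0.018 -0.223 0.266 0.091; 0 0 0 0.020 -0.249 0.297 0.091; 0 0 0 0.021 -0.275 0.328 0.091; 0 0 0 0.022 -0.300 0.356 0.091' && python3 -m handwheel '0 0 0 0 -0.026 0.031 0.091; 0 0 0 0.001 -0.052 0.062 0.091; 0 0 0 0.001 -0.076 0.090 0.091; 0 0 0 0.001 -0.095 0.112 0.091; 0 0 0 0.001 -0.105 0.124 0.091; 0 0 0 0.001 -0.109 0.129 0.091; 0 0 0 0.001 -0.109 0.129 0.091; 0 0 0 0.001 -0.109 0.129 0.091'
python3 - <<'E'
from h import *
shift([509,-55,57])
cv2.imwrite('pics/w1.png',env.grab_frame('wrist')[:,:,::-1])
shift([509,-55,57])
E
```

```text
time_s: 1.1
ee_pos: [439.2, 96.9, 191.7]
ee_rot: [-113.0, 90.0, -138.0]
force: [0.4, 1.3, -0.5]
gripper_width: 90.9
time_s: 1.77
ee_pos: [509.2, -53.6, 190.6]
ee_rot: [172.1, 89.9, 147.1]
force: [0.8, 0.8, 0.0]
gripper_width: 91.0
t 1.7667 pos [509.2 -53.6 190.6] yaw of y 65.02 tilt [-0.0013  0.0008] shift m [ 0.1336 -0.0013  0.0006] F [0.8 0.8 0. ] w 91.0044557364665
t 1.8167 pos [509.1 -53.2 190.7] yaw of y 65.07 tilt [-0.0009  0.0008] shift m [ 0.1337 -0.0017  0.0008] F [-1.1 -0.8  0.1] w 91.42433680357979
```

View pics/w1.png

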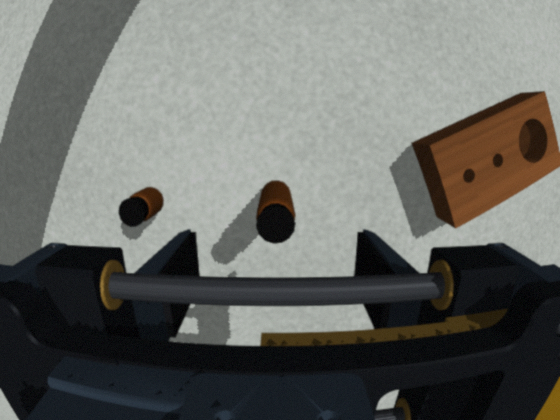

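The wrist view shows the tall tube midway between the fingers, with its stopper's top disc centred near (276,223). The short tube is at left (133,211) and the block at right.

```bash
cat >> h.py <<'E'
def wpx(uv,z,p,R):
    c=env.get_calibration('wrist');K=np.array(c['mtx']);H=np.array(c['hand_eye'])
    a=np.array([(uv[0]-K[0,2])/K[0,0],(uv[1]-K[1,2])/K[1,1]]);r=np.hypot(*a)
    d=np.array([*(np.sin(r)*a/max(r,1e-9)),np.cos(r)])*[1,-1,-1]
    d=R@H[:3,:3]@d;o=p+R@H[:3,3];return o+d*(z-o[2])/d[2]
E
python3 - <<'E'
from h import *
s=env.state();R=Ro.from_euler('xyz',s['ee_rot'],degrees=True).as_matrix()
for uv in((276,222),(276,224)): print(wpx(uv,120,np.array([509.2,-53.6,190.6]),R).round(1))
shift([509,-55,57])
E
```

```text
[508.3 -53.2 120. ]
[509.7 -53.9 120. ]
t 1.8167 pos [509.1 -53.2 190.7] yaw of y 65.07 tilt [-0.0009  0.0008] shift m [ 0.1337 -0.0017  0.0008] F [-1.1 -0.8  0.1] w 91.42433680357979
```

The tube is within about 1 mm of the TCP axis. Next: descend, close on it, and check.

```bash
python3 -m handwheel '0 0 0 0.012 0 0 0.091; 0 0 0 0.035 0 0 0.091; 0 0 0 0.060 0 0 0.091; 0 0 0 0.085 0 0 0.091; 0 0 0 0.108 0 0 0.091; 0 0 0 0.124 0 0 0.091; 0 0 0 0.132 0 0 0.091; 0 0 0 0.1335 0 0 0.091; 0 0 0 0.1335 0 0 0.091; 0 0 0 0.1335 0 0 0.060; 0 0 0 0.1335 0 0 0.045; 0 0 0 0.1335 0 0 0.040' 20 && python3 -m handwheel '0 0 0 0 0 0 0.036; 0 0 0 0 0 0 0.030; 0 0 0 0 0 0 0.025; 0 0 0 0 0 0 0.025; 0 0 0 0 0 0 0.025; 0 0 0 0 0 0 0.025; 0 0 0 0 0 0 0.025; 0 0 0 0 0 0 0.025' 20
```

```text
time_s: 2.82
ee_pos: [510.5, -54.2, 58.5]
ee_rot: [20.2, 89.9, -4.8]
force: [-1.0, 0.9, 0.0]
gripper_width: 73.8
time_s: 3.48
ee_pos: [509.7, -54.3, 57.4]
ee_rot: [-171.7, 90.0, 163.3]
force: [-1.1, 0.2, 0.0]
gripper_width: 33.5
```

```bash
python3 -m handwheel '0 0 0 -0.004 0 0 0.025; 0 0 0 -0.014 0 0 0.025; 0 0 0 -0.030 0 0 0.025; 0 0 0 -0.050 0 0 0.025; 0 0 0 -0.070 0 0 0.025; 0 0 0 -0.084 0 0 0.025; 0 0 0 -0.090 0 0 0.025; 0 0 0 -0.090 0 0 0.025; 0 0 0 -0.090 0 0 0.025'
python3 - <<'E'
from h import *
shift([567.4,260,147])
E
```

```text
time_s: 4.23
ee_pos: [509.5, -54.2, 147.4]
ee_rot: [144.6, 90.0, 119.6]
force: [0.6, -0.6, -1.8]
gripper_width: 33.6
t 4.2333 pos [509.5 -54.2 147.4] yaw of y 65.03 tilt [-0.0001  0.0001] shift m [ 0.0005  0.3093 -0.0801] F [ 0.6 -0.6 -1.8] w 33.55179546875522
```

```bash
python3 -m handwheel '0 0 0 0 0.008 -0.002 0.025; 0 0 0 0 0.026 -0.007 0.025; 0 0 0 0 0.050 -0.013 0.025; 0 0 0 0 0.075 -0.019 0.025; 0 0 0 0 0.100 -0.026 0.025; 0 0 0 0 0.125 -0.032 0.025; 0 0 0 0 0.150 -0.039 0.025; 0 0 0 0 0.175 -0.045 0.025; 0 0 0 0 0.200 -0.052 0.025; 0 0 0 0 0.225 -0.058 0.025; 0 0 0 0 0.250 -0.065 0.025; 0 0 0 0 0.272 -0.070 0.025' && python3 -m handwheel '0 0 0 0 0.018 -0.005 0.025; 0 0 0 0 0.030 -0.008 0.025; 0 0 0 0 0.036 -0.010 0.025; 0 0 0 0 0.037 -0.010 0.025; 0 0 0 0 0.037 -0.010 0.025; 0 0 0 0 0.037 -0.010 0.025'
python3 - <<'E'
from h import *
shift([567.4,260,95])
a=env.grab_frame('wrist')[:,:,::-1]
shift([567.4,260,95])
b=env.grab_frame('scene')[:,:,::-1]
r=lambda i:cv2.convertScaleAbs(cv2.resize(i,(400*i.shape[1]//i.shape[0],400),interpolation=cv2.INTER_CUBIC),alpha=1.4)
a=r(a[100:300,180:380]);b=r(b[60:220,310:470])
cv2.imwrite('pics/w2.png',np.hstack([a,b]))
E
```

```text
time_s: 5.23
ee_pos: [560.2, 224.1, 145.9]
ee_rot: [-149.3, 89.8, -174.2]
force: [0.8, -0.2, -0.9]
gripper_width: 33.2
time_s: 5.73
ee_pos: [567.4, 258.7, 147.3]
ee_rot: [-110.8, 89.9, -135.8]
force: [0.4, -0.1, -1.2]
gripper_width: 33.7
t 5.7333 pos [567.4 258.7 147.3] yaw of y 64.99 tilt [-0.0007 -0.0007] shift m [ 0.0523  0.0013 -0.0005] F [ 0.4 -0.1 -1.2] w 33.71482200231074
t 5.7833 pos [567.5 258.6 147.4] yaw of y 64.97 tilt [-0.0004 -0.0005] shift m [ 0.0524  0.0013 -0.0007] F [ 0.4  0.4 -1.3] w 33.68305519614291
```

View pics/w2.png

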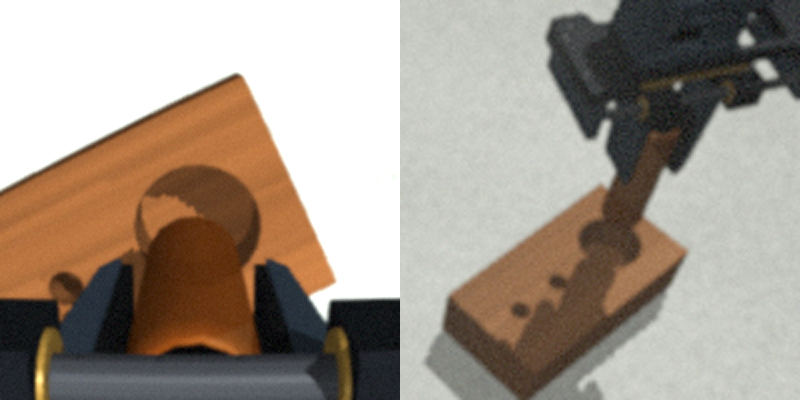

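The wrist view shows the held foot over the well. The well's rim runs x 135–260 with its far edge at y≈165 (crop), and the tube's foot has its far edge at y≈217. The tube looks upright in the scene view. I'll check the well numerically.

Run:
```python
from h import *
s=env.state();R=Ro.from_euler('xyz',s['ee_rot'],degrees=True).as_matrix();p=np.array([567.4,258.7,147.3])
f=lambda u,v:(180+u/2,100+v/2)
far=wpx(f(198,165),50,p,R);L=wpx(f(135,215),50,p,R);Rr=wpx(f(260,215),50,p,R)
for n,q in(('far',far),('L',L),('R',Rr)): print(n,'tool yz from tcp',(R.T@(q-p))[1:].round(1))
q=wpx(f(194,217),90,p,R); print('foot far',(R.T@(q-p))[1:].round(1))
```

```text
far tool yz from tcp [  2.4 -27.4]
L tool yz from tcp [-24.4  -5.9]
R tool yz from tcp [28.9 -5.8]
foot far [  0.7 -15.1]
```

The well is about 1.5–2 mm off along +y, well inside the 10 mm margin. I'll correct by 1.5 mm and lower to about 3 mm above the floor.

```bash
python3 -m handwheel '0 0 0 0 0.0015 -0.0005 0.025; 0 0 0 0.005 0.0015 -0.0005 0.025; 0 0 0 0.014 0.0015 -0.0005 0.025; 0 0 0 0.024 0.0015 -0.0005 0.025; 0 0 0 0.034 0.0015 -0.0005 0.025; 0 0 0 0.044 0.0015 -0.0005 0.025; 0 0 0 0.053 0.0015 -0.0005 0.025; 0 0 0 0.061 0.0015 -0.0005 0.025; 0 0 0 0.067 0.0015 -0.0005 0.025; 0 0 0 0.071 0.0015 -0.0005 0.025; 0 0 0 0.072 0.0015 -0.0005 0.025; 0 0 0 0.072 0.0015 -0.0005 0.025'; python3 -m handwheel '0 0 0 0.0005 0 0 0.025; 0 0 0 0.001 0 0 0.025; 0 0 0 0.001 0 0 0.025; 0 0 0 0.001 0 0 0.025'
```

```text
time_s: 6.83
ee_pos: [567.8, 261.3, 75.3]
ee_rot: [-160.1, 90.0, 174.9]
force: [0.6, -0.7, -1.2]
gripper_width: 33.6
time_s: 7.17
ee_pos: [568.0, 261.3, 74.8]
ee_rot: [55.3, 90.0, 30.3]
force: [0.1, 0.6, -1.9]
gripper_width: 33.2
```

```bash
python3 -m handwheel '0 0 0 0.0005 0 0 0.025; 0 0 0 0.001 0 0 0.025; 0 0 0 0.001 0 0 0.025; 0 0 0 0.001 0 0 0.025'; python3 -m handwheel '0 0 0 0.0005 0 0 0.025; 0 0 0 0.001 0 0 0.025; 0 0 0 0.001 0 0 0.025; 0 0 0 0.001 0 0 0.025'
```

```text
time_s: 7.5
ee_pos: [567.8, 261.2, 73.4]
ee_rot: [175.2, 90.0, 150.3]
force: [0.0, 0.7, -1.2]
gripper_width: 33.5
time_s: 7.83
ee_pos: [567.8, 261.2, 72.4]
ee_rot: [116.5, 90.0, 91.6]
force: [-0.3, 0.4, -1.3]
gripper_width: 33.0
```

```bash
python3 -m handwheel '0 0 0 0.0005 0 0 0.025; 0 0 0 0.0005 0 0 0.025; 0 0 0 0.0005 0 0 0.025'
```

```text
time_s: 8.08
ee_pos: [567.9, 261.2, 72.4]
ee_rot: [48.2, 90.0, 23.2]
force: [-0.7, 0.2, 2.6]
gripper_width: 33.3
```

The vertical force has turned from −1.2 to +2.6 N, so the foot is on the floor. I'll release gently, then rise.

```bash
python3 -m handwheel '0 0 0 0 0 0 0.036; 0 0 0 0 0 0 0.038; 0 0 0 0 0 0 0.042; 0 0 0 0 0 0 0.050; 0 0 0 0 0 0 0.060; 0 0 0 0 0 0 0.075; 0 0 0 0 0 0 0.085; 0 0 0 0 0 0 0.085; 0 0 0 0 0 0 0.085; 0 0 0 0 0 0 0.085; 0 0 0 0 0 0 0.085; 0 0 0 0 0 0 0.085' && python3 -m handwheel '0 0 0 -0.005 0 0 0.085; 0 0 0 -0.018 0 0 0.085; 0 0 0 -0.038 0 0 0.085; 0 0 0 -0.063 0 0 0.085; 0 0 0 -0.088 0 0 0.085; 0 0 0 -0.113 0 0 0.085; 0 0 0 -0.138 0 0 0.085; 0 0 0 -0.155 0 0 0.085; 0 0 0 -0.160 0 0 0.085; 0 0 0 -0.160 0 0 0.085; 0 0 0 -0.160 0 0 0.085'
python3 - <<'E'
from h import *
cv2.imwrite('pics/w3.png',env.grab_frame('wrist')[:,:,::-1]);cv2.imwrite('pics/s3.png',env.grab_frame('scene')[:,:,::-1])
E
```

```text
time_s: 9.08
ee_pos: [567.8, 261.2, 72.0]
ee_rot: [89.1, 90.0, 64.1]
force: [-0.2, 0.2, -0.2]
gripper_width: 84.8
time_s: 10.0
ee_pos: [567.4, 261.0, 231.2]
ee_rot: [-133.3, 89.9, -158.3]
force: [-0.6, -0.5, 0.3]
gripper_width: 85.1
```

View pics/w3.png

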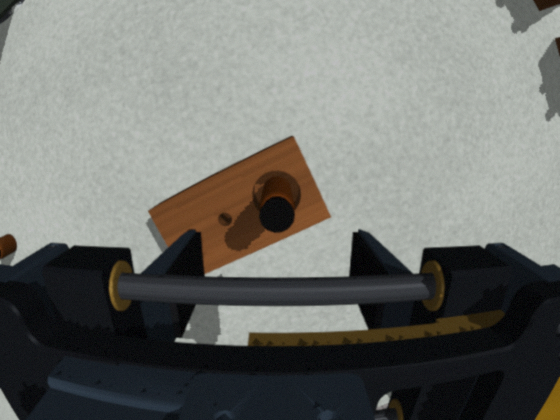

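View pics/s3.png

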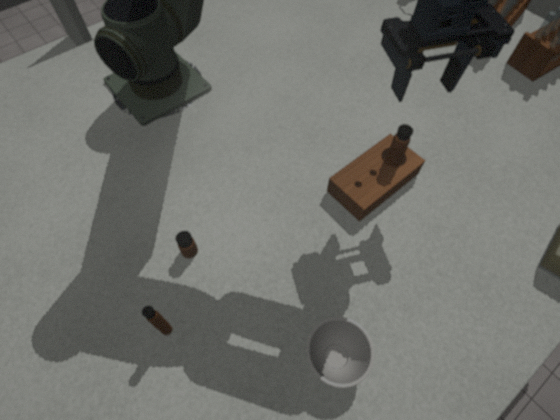

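The wrist view shows the tube in the wide well, stopper at (277,212), with clear rim around it. The scene view shows it upright, stopper at (404,131), with the short (186,245) and slim (157,320) tubes where they were. The gripper is well clear, so I'm handing in.

Run:
```python
from h import *
print(px('scene',(404,130),135).round(1))
s=env.state();R=Ro.from_euler('xyz',s['ee_rot'],degrees=True).as_matrix()
print(wpx((277,211),135,np.array(s['ee_pos']),R).round(1),np.round(s['force'],1))
print(env.job_done())
```

```text
[567.6 256.3 135. ]
[564.1 262.8 135. ] [ 0.2  0.2 -0.2]
the job is handed in; nothing more can be done
None
```

The thick, tall tube now stands upright on the floor of the wide well, and I handed the job in at about 10 s.

- **Placing:** I gripped the tube on its glass at 20 N, 76 mm above the foot, and carried it over the block. I lowered it until the vertical force changed from −1.2 to +2.6 N, which is the foot meeting the floor. That happened at a tool height matching the 35 mm depth. Only then did I open the fingers, and I rose 160 mm straight up.
- **Last pictures:** The wrist and scene views show the tube upright in the well. The short and slim tubes are at the same pixels as at the start. The force on the tool was about zero and the gripper was clear of everything.
- **Disagreement:** Assuming the stopper's top is at its seated height of 135 mm, the scene camera puts it at (567.6, 256.3) and the wrist camera at (564.1, 262.8). The well's measured centre is about (567.4, 260). The two cameras differ by about 7 mm, which I put down to reading the pixels by eye and the 2 mm calibration. Both lie within 5 mm of the well's axis, inside the 10 mm of play around the tube.

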